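# Photograph the filled pill box

## Robot

A 6-joint arm with a two-finger parallel gripper is mounted at the origin on the work surface. World frame = base frame: x ahead of the robot, y to its left, z up, the work surface at z = 0. Lengths are in m, angles in degrees, forces in N, time in s.
With the tool pointing down it reaches from about 0.4 to 0.825 m from the base axis. Payload 7 kg.
Tool frame: the origin (TCP) lies midway between the tips of the shut fingers; the grasp point (between the pads) lies ctrl.tcp_to_grasp behind it (ctrl.tcp_to_grasp is the distance from the TCP to the grasp point, in m); z points along the fingers, y is the line along which they close (so a half turn about z gives the same grasp; the last joint's range is limited). The gripper opens to 88 mm and grips with 3 to 60 N. Pads are 19 mm wide; open, the fingers measure 130 mm over their backs; the gripper's body (78 mm by 193 mm) begins 47 mm behind the grasp point.
Start: joints at [80.392, 20.546, 0.682, 0, -70.136, -16.507], TCP at [0.297, 0.606, 0.193] pointing down, gripper open.
Joint ranges: [-176.03, 176.03], [-82.01, 121.73], [-58.28, 71.71], [-173.87, 95.51], [-174.79, -0.11], [-173.66, 173.66]. Speed limits (degrees/s): [136.94, 136.94, 172.46, 180, 180, 180].

## Interface

Orientations are given as [roll, pitch, yaw] about the fixed x, y, z axes, in that order (R = Rz(yaw) Ry(pitch) Rx(roll)).
In Python, from plant import ctrl, imaging, close_job gives the robot as it stands.
- The arm moves only by the shell command python3 -m crank 'ROWS'. ROWS is JSON, a list of rows, each a list of 3 entries, a list of its own where there are three numbers: the shift along the world's x, y, z in m, then the turn, a rotation vector about the world's x, y, z in degrees, then the opening, from -1 (shut) to 1 (fully open), so that 0 is half open. A call has 1 to 12 rows; each row shifts and turns the commanded pose from where the row before left it; what a row does not reach is not made up. A row lasts 1/10 s, in which the tool goes at most 50 mm and 8.59 degrees, less where a joint would pass 70% of its speed; a pose out of reach is approached as far as the arm can. A call is refused whole if a number of a shift passes 0.05 or a number of a turn 8.59, either way. A call with a gripper value outside its range is refused whole. The fingers move at their own pace and stop on an object; the grip force is fixed at half the most. Time passes only in rows, so rows that do not move let the fingers close. It gives the time, the measured TCP pose, the force, the opening and the grip force at its end, in the units of the state.
- ctrl.get_obs(): the state, without advancing time (a new reading comes with each control period).
- imaging.snapshot(name): name is "scene" or "side" or "wrist"; returns (picture, depth): 384x512x3 uint8, blue, green, red; 384x512 float32, m along the optical axis (not along the pixel's ray), 0 where there is no reading.
- imaging.camera_model(name): a dict with "mtx" (3x3 intrinsics, pixels), "R" (3x3) and "t" (3): a world point X has camera coordinates R X + t. Camera axes: x right, y down, z forward; pixel columns grow to the right and rows downward; lengths in m; the calibration is good to about 2 mm. A picture is of the moment at which its call begins: read the wrist's pose just before it. camera_model takes no time and is no camera call; for the wrist camera it gives the pose at the moment of the call.
- close_job(): hands the job in; it is judged then, once.
The state is a dict: "clock": time; "joint_pos": joint angles; "qvel": joint speeds; "tau": joint torques, N m; "tool_pos": TCP position; "orientation": TCP orientation; "force": force on the tool from outside, world axes, zero at the start; "moment": the same for the moment, N m; "opening": finger opening in m; "gripper_force": force on a finger pad.
Only numpy, scipy, OpenCV 4.12 (cv2) and the standard library are available. Lean on these libraries where they do the work, as an engineer would, in place of code of your own. Each camera call takes 0.05 s, during which the arm holds its last target. There are 200 camera calls.

## Task

The filled pill box, the one whose lid stands open, has to be photographed for the double check. Swing the document camera by its upright grip until its lens is centred over that box's compartments; then press the large round button on the desk console fully down, let it come up again, and leave the camera over the box. Do not press the round button before the camera is in place, do not press the square key, and leave the pill boxes and the other loose things where they stand.

Things in the scene. Friction and masses are not known exactly. Their poses are not given: they have to be found in the camera images.
- grip (a point): Point on the axis of the camera's upright grip, near its middle: a black rubber cylinder, 26 mm across and 66 mm tall (212 to 278 mm above the table; this point is at 237 mm), standing on the grey camera head (90 x 66 x 44 mm), straight above the lens. The arm's stiff joint needs a sideways push of about 3 N here and stays where it is left.
- lens (a point): The document camera's lens: centre of the lower face of the short black barrel (44 mm across) under the camera head, 148 mm above the table. It moves only on a level circle of 280 mm radius about the pivot.
- pivot (a point): Point on the vertical axis of the camera arm, at the arm's height, 190 mm above the table (post top 215 mm above the table, on a round grey base 150 mm across, fixed). The arm is a flat aluminium bar 190 mm above the table.
- camera_arm (a joint): Angle of the camera arm about the pivot, in rad, from -1.15 to 1.15; 0 points from the post roughly towards the robot; it grows anticlockwise seen from above, so that the camera goes to the robot's right (-y). Stiff: it stays where it is left.
- box_middle (a point): Middle of the open pill box, at rim height (28 mm above the table): a white box, 120 x 52 x 28 mm, with tablets in its row of four compartments; its white lid stands open, leaning outwards, along one long side (70 mm high; not counted in this middle). It is in any of three places under the camera's circle, its middle within 20 mm of that circle.
- open_box: The same open pill box, loose, about 150 g; origin under its middle on the table, x along its 120 mm length, y towards the side with the open lid.
- shut_box_a: A pill box of the same size with its lid shut (32 mm high), loose; origin under its middle. Not to be photographed or moved.
- shut_box_b: Another shut pill box, the same.
- release_top (a point): Centre of the top of the large round white button, 48 mm across, in a round black housing on the grey desk console (85 x 160 x 35 mm, fixed, on the left or right of the robot). 59 mm above the table when up; pushed straight down, it travels 8 mm and needs 6 N to be fully down; a spring brings it back.
- release (a joint): Travel of the round button in m: 0 up, 0.008 fully down.
- power_top (a point): Centre of the top of the smaller square key (36 mm) on the same console, 82 mm from the round button, 55 mm above the table: it switches the station off; not to be pressed.
- power_key (a joint): Travel of the square key in m: 0 up, 0.005 fully down. A spring holds it up.
- medicine_bottle: Amber bottle, 64 mm across, 140 mm tall, standing; origin under its middle.
- tablet_jar: White jar, 72 mm across, 85 mm tall, standing between the boxes and the camera's post; origin under its middle.
- carton: Plain brown cardboard carton, 120 x 50 x 35 mm, lying to the left of the pill boxes; origin under its middle, x along its length.
- mug: Blue mug, 80 mm across, 90 mm tall; origin under its middle.
Things that resemble listed ones, but are neither listed nor needed, are in the scene too. Leave any turquoise look-alike of the part that bears release_top alone.

How it is judged:
By the outcome, as a careful person would: the job done as asked, in the order asked, and still so for the second after the job is handed in, with the robot touching nothing.
It also fails if it takes over 58 s, if anything falls off the work surface, if the arm or the gripper's body presses on something with over 40 N, if the wrist force passes 120 N, or if a joint passes its speed limit or range.

## Working session

There is one attempt and no reset: what is moved stays moved. The work goes in short steps, Python scripts to look and compute and a shell command to move; the robot and the scene stay as the last step left them, time stands still between calls to the robot, and variables do not carry over. Pictures are saved under pics/ and viewed, at most 10 in all, crops included, and the job is handed in when it is done.

```bash
ls; mkdir -p pics
cat > h.py <<'E'
import numpy as np, cv2
from plant import ctrl, imaging
def snap(n):
    m=imaging.camera_model(n); p,d=imaging.snapshot(n)
    np.savez(f'{n}.npz',p=p,d=d,K=m['mtx'],R=m['R'],t=m['t']); return p,d
def load(n): return np.load(f'{n}.npz')
def cloud(n):
    s=load(n); d=s['d']; K=np.array(s['K']); v,u=np.mgrid[:384,:512]
    c=np.stack([(u-K[0,2])/K[0,0]*d,(v-K[1,2])/K[1,1]*d,d],-1)
    w=(c-s['t'])@s['R']; w[d==0]=np.nan; return w
def proj(n,X):
    s=load(n); c=s['R']@np.array(X)+s['t']; q=s['K']@c; return q[:2]/q[2]
E
python3 - <<'E'
from h import *
for n in('scene','side'):
    p,d=snap(n); cv2.imwrite(f'pics/{n}1.png',cv2.resize(p,(800,600)))
print(ctrl.get_obs())
E
```

```text
pics
{'clock': 0.1, 'joint_pos': array([ 8.03919523e+01,  2.05882353e+01,  6.39828547e-01, -1.79839228e-02,
       -7.01353716e+01, -1.65084567e+01]), 'qvel': array([-0.03697171, -0.09790253,  0.17728705,  0.03926275, -0.04712122,
        0.01680236]), 'tau': array([-1.13115027e-03, -5.84163880e+01,  2.93751669e+01,  7.01539949e+00,
        1.01908043e-02, -5.09614460e-05]), 'tool_pos': array([0.29693112, 0.60565015, 0.19241154]), 'orientation': array([ 1.79914871e+02, -7.59841289e-03, -2.61226220e+01]), 'force': array([-0.0204756 ,  0.87997975,  0.16915583]), 'moment': array([ 0.01053626,  0.00396592, -0.00246145]), 'gripper_force': 0.0, 'opening': 0.08775313307153437}
```

View pics/scene1.png

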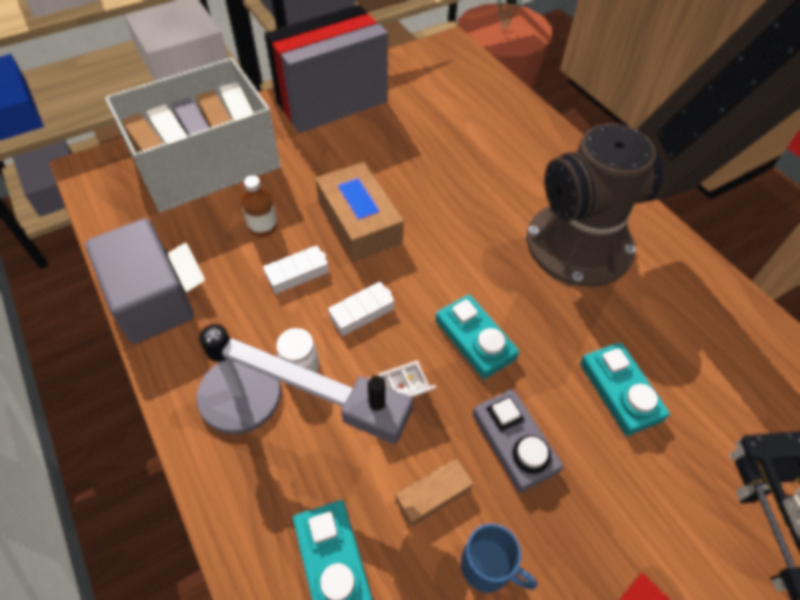

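View pics/side1.png

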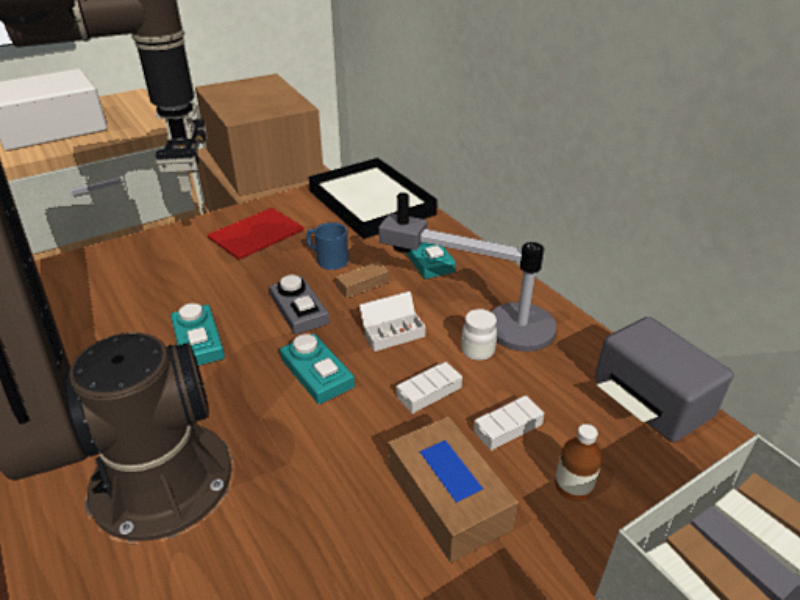

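The scene picture shows the open box at (408,380), partly hidden by the camera head, with the grip at (377,392) and the pivot cap at (214,342). In the side picture the open box is at (393,325), the grip at (403,208) and the pivot at (532,258). There are four consoles: grey at scene (520,440) / side (298,300), and turquoise at scene (478,335), (625,388) and (335,560). Only the grey one with the black housing fits the description. Next I'll measure and check an enlarged crop.

Run:
```python
from h import *
S=load('side')
cv2.imwrite('pics/crop1.png',cv2.resize(S['p'][110:240,160:320],(800,600),interpolation=cv2.INTER_CUBIC))
for n,pts in (('scene',dict(grip=(377,382),piv=(214,335),rel=(533,453),pow=(507,411),headc=(370,415),jar=(297,345),bottle=(252,183),mug=(491,550),carton=(435,490),shA=(297,268),shB=(362,305))),('side',dict(grip=(403,198),piv=(532,246),rel=(291,284),pow=(304,304),box=(395,327),jar=(480,318),shA=(428,385),carton=(362,278),mug=(330,232)))):
    w=cloud(n)
    for k,(u,v) in pts.items():
        u,v=int(u*.64),int(v*.64); print(n,k,np.round(np.nanmedian(w[v-1:v+2,u-1:u+2].reshape(-1,3),0),3))
# height-selected sets
for n in('scene','side'):
    w=cloud(n); P=w.reshape(-1,3); C=load(n)['p'].reshape(-1,3).astype(int)
    dark=C.max(1)<70; white=(C.min(1)>140)
    def near(c,r): return np.hypot(P[:,0]-c[0],P[:,1]-c[1])<r
    for nm,m in (('gripbody',dark&(P[:,2]>.222)&(P[:,2]<.285)&(P[:,0]>.4)),('postcap',(P[:,2]>.195)&(P[:,2]<.23)&dark&(P[:,0]>.6))):
        Q=P[m]; print(n,nm,len(Q),np.round(np.r_[np.median(Q,0),Q.min(0),Q.max(0)],3) if len(Q) else '')
```

```text
scene grip [0.62  0.197 0.279]
scene piv [ 0.785 -0.029  0.216]
scene rel [0.409 0.34  0.059]
scene pow [0.403 0.26  0.055]
scene headc [0.64  0.208 0.213]
scene jar [ 0.661 -0.026  0.084]
scene bottle [ 0.587 -0.381  0.142]
scene mug [0.545 0.423 0.005]
scene carton [0.577 0.304 0.036]
scene shA [ 0.576 -0.222  0.033]
scene shB [ 0.505 -0.076  0.032]
side grip [0.615 0.191 0.277]
side piv [ 0.787 -0.025  0.215]
side rel [0.403 0.326 0.059]
side pow [0.395 0.246 0.056]
side box [0.539 0.109 0.022]
side jar [ 0.664 -0.031  0.086]
side shA [ 0.494 -0.086  0.032]
side carton [0.565 0.289 0.036]
side mug [0.577 0.464 0.068]
scene gripbody 188 [0.626 0.205 0.269 0.612 0.188 0.222 0.635 0.211 0.282]
scene postcap 213 [ 0.785 -0.013  0.215  0.601 -0.046  0.195  0.807  0.251  0.228]
side gripbody 125 [0.615 0.185 0.252 0.607 0.177 0.222 0.63  0.202 0.282]
side postcap 195 [ 0.77  -0.035  0.215  0.608 -0.057  0.195  0.803  0.243  0.23 ]
```

View pics/crop1.png

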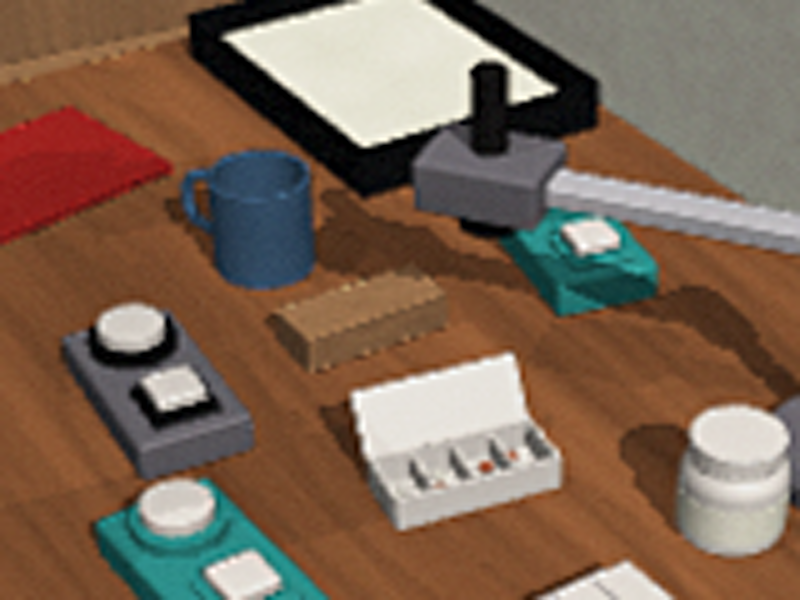

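The crop confirms both targets. The open box has its lid up and tablets inside (crop 460,460), and the grey console has the white round button in a black housing (130,330) and the square key at (172,388). Now I'll fit the box, grip and pivot.

Run:
```python
from h import *
from scipy.optimize import least_squares
print('t2g',ctrl.tcp_to_grasp)
for n in('side','scene'):
    P=cloud(n).reshape(-1,3); C=load(n)['p'].reshape(-1,3).astype(int)
    near=(abs(P[:,0]-.54)<.1)&(abs(P[:,1]-.115)<.08)&(C.max(1)-C.min(1)<50)
    for lo,hi in((.012,.031),(.024,.031),(.035,.08)):
        Q=P[near&(P[:,2]>lo)&(P[:,2]<hi)]
        if len(Q)>5: print(n,lo,len(Q),cv2.minAreaRect(Q[:,:2].astype(np.float32)),np.round(np.median(Q,0),3))
    def circ(m,r):
        Q=P[m]; x0=np.median(Q[:,:2],0)
        if r is None: return len(Q),x0,Q[:,:2].min(0),Q[:,:2].max(0)
        s=least_squares(lambda c:np.hypot(*(Q[:,:2]-c).T)-r,x0+.3*r*np.sign(x0-load(n)['R'].T@(-load(n)['t']))[:2],loss='soft_l1',f_scale=.002); return len(Q),np.round(s.x,4)
    D=C.max(1)<80
    near=lambda c,r:np.hypot(P[:,0]-c[0],P[:,1]-c[1])<r
    print(n,'grip side',circ(D&near((.622,.196),.03)&(P[:,2]>.22)&(P[:,2]<.27),.013),'cap',circ(near((.622,.196),.02)&(P[:,2]>.274)&(P[:,2]<.285),None))
    print(n,'post top',circ(near((.786,-.028),.03)&(P[:,2]>.211)&(P[:,2]<.22),None))
    # lit round button top
    W=C.min(1)>130
    Q=P[W&near((.406,.333),.045)&(P[:,2]>.055)&(P[:,2]<.063)]; print(n,'btn',len(Q),Q[:,:2].mean(0),cv2.minEnclosingCircle(Q[:,:2].astype(np.float32)))
```

```text
t2g 0.0188
side 0.012 398 ((0.5371988415718079, 0.10040634125471115), (0.06598983705043793, 0.12090564519166946), 80.8614273071289) [0.536 0.106 0.024]
side 0.024 189 ((0.5375738143920898, 0.10067099332809448), (0.06570401042699814, 0.12057466059923172), 81.39094543457031) [0.536 0.114 0.027]
side 0.035 394 ((0.5437071323394775, 0.13791611790657043), (0.028856545686721802, 0.11960231512784958), 81.43470764160156) [0.543 0.139 0.054]Traceback (most recent call last):
  File "<stdin>", line 16, in <module>
  File "<stdin>", line 13, in circ
ValueError: operands could not be broadcast together with shapes (2,) (3,)
```

Run:
```python
from h import *
from scipy.optimize import least_squares
for n in('side','scene'):
    P=cloud(n).reshape(-1,3); C=load(n)['p'].reshape(-1,3).astype(int)
    cam=(load(n)['R'].T@(-load(n)['t']))[:2]
    near=lambda c,r:np.hypot(P[:,0]-c[0],P[:,1]-c[1])<r
    a=np.radians(-9); ex=np.array([np.cos(a),np.sin(a)])
    if 1:
        ang=np.radians(81.2-90); ex=np.array([np.cos(ang),np.sin(ang)]); ey=np.array([-ex[1],ex[0]])
        Q=P[near((.54,.11),.1)&(C.max(1)-C.min(1)<50)&(P[:,2]>.008)&(P[:,2]<.08)]
        o=np.array([.538,.11]); l=(Q[:,:2]-o)@np.c_[ex,ey]
        for lo,hi in((.008,.02),(.024,.031),(.031,.045),(.055,.08)):
            m=(Q[:,2]>lo)&(Q[:,2]<hi)
            if m.sum()>8: print(n,lo,m.sum(),'x',np.round(np.percentile(l[m,0],[1,5,95,99]),4),'y',np.round(np.percentile(l[m,1],[1,5,50,95,99]),4))
    def circ(m,r):
        Q=P[m]; x0=np.median(Q[:,:2],0); d=x0-cam; d/=np.linalg.norm(d)
        s=least_squares(lambda c:np.hypot(*(Q[:,:2]-c).T)-r,x0+.9*r*d,loss='soft_l1',f_scale=.002); return len(Q),np.round(s.x,4)
    D=C.max(1)<80
    print('grip',circ(D&near((.622,.196),.03)&(P[:,2]>.22)&(P[:,2]<.27),.013))
    for nm,c,r,lo,hi,W in(('cap',(.622,.196),.025,.274,.285,D),('post',(.786,-.028),.04,.21,.22,D),('btn',(.406,.333),.045,.055,.063,C.min(1)>130),('key',(.399,.253),.035,.05,.06,C.min(1)>130)):
        Q=P[near(c,r)&(P[:,2]>lo)&(P[:,2]<hi)&W][:,:2].astype(np.float32)
        if len(Q)>4: print(n,nm,len(Q),np.round(Q.mean(0),4),cv2.minEnclosingCircle(Q),Q.min(0),Q.max(0))
```

```text
side 0.008 216 x [-0.059  -0.0575  0.0585  0.0604] y [-0.0414 -0.0397 -0.0125  0.0129  0.0141]
side 0.024 189 x [-0.0585 -0.0561  0.0581  0.0604] y [-0.0411 -0.0396  0.0056  0.02    0.0224]
side 0.031 156 x [-0.0561 -0.0522  0.0586  0.061 ] y [-0.0373  0.0092  0.0207  0.0267  0.0286]
side 0.055 183 x [-0.0568 -0.0533  0.0553  0.0592] y [0.0263 0.0276 0.0346 0.0402 0.0423]
grip (96, array([0.6211, 0.1945]))
side cap 27 [0.6166 0.1911] ((0.6183826923370361, 0.19000451266765594), 0.01287510059773922) [0.6072759 0.1824141] [0.63009626 0.20245598]
side post 93 [ 0.7813 -0.0363] ((0.7811192274093628, -0.03316302224993706), 0.022913889959454536) [ 0.75994605 -0.05596743] [ 0.803343   -0.01376175]
side btn 88 [0.405  0.3315] ((0.40405091643333435, 0.3341887295246124), 0.027135619893670082) [0.3827191  0.30815724] [0.43105188 0.35540903]
side key 76 [0.3981 0.2482] ((0.3992030918598175, 0.25013479590415955), 0.02409670129418373) [0.38107112 0.23187907] [0.41682917 0.26884297]
scene 0.008 72 x [-0.0556 -0.0549  0.0043  0.0082] y [-0.0339 -0.0335 -0.0293  0.0042  0.0063]
scene 0.024 88 x [-0.05
[... 174 characters left out ...]
.055 28 x [-0.0539 -0.0514 -0.0112 -0.0097] y [0.0338 0.0346 0.0421 0.0443 0.0446]
grip (102, array([0.6215, 0.1972]))
scene cap 84 [0.6232 0.2004] ((0.6228299736976624, 0.19937418401241302), 0.0115879587829113) [0.61188996 0.18838188] [0.6342848  0.21065713]
scene post 144 [ 0.7872 -0.0238] ((0.7865892052650452, -0.027236472815275192), 0.021589532494544983) [ 0.76630574 -0.046214  ] [ 0.80687267 -0.00612955]
scene btn 256 [0.4086 0.338 ] ((0.40753158926963806, 0.33790913224220276), 0.023831401020288467) [0.3857655  0.31500477] [0.43095082 0.36074784]
scene key 168 [0.4025 0.2568] ((0.40194201469421387, 0.25597870349884033), 0.023457292467355728) [0.38342118 0.23837398] [0.4209886 0.2742721]
```

```bash
python3 -m crank '[[[0.027,-0.034,0.02],[0,0,-2.4],1],[[0.027,-0.034,0.02],[0,0,-2.4],1],[[0.027,-0.034,0.02],[0,0,-2.4],1],[[0.027,-0.034,0.02],[0,0,-2.4],1],[[0.027,-0.034,0.02],[0,0,-2.4],1],[[0.027,-0.034,0.02],[0,0,-2.4],1],[[0.027,-0.034,0],[0,0,-2.4],1],[[0.027,-0.034,0],[0,0,-2.4],1],[[0.027,-0.034,0],[0,0,-2.4],1],[[0.027,-0.034,0],[0,0,-2.4],1],[[0.027,-0.034,0],[0,0,-2.4],1],[[0.027,-0.034,0],[0,0,-2.4],1]]'; python3 -m crank '[[[0,0,0],[0,0,0],1],[[0,0,0],[0,0,0],1]]'
python3 - <<'E'
from h import *
p,d=snap('wrist'); cv2.imwrite('pics/w1.png',cv2.resize(p,(640,480)))
print(np.round(proj('wrist',[.621,.196,.278]),0),np.round(proj('wrist',[.537,.098,.028]),0))
E
```

```text
clock: 1.3
tool_pos: [0.6218, 0.1965, 0.3129]
orientation: [180.0, 0.0, -55.0]
force: [0.2, 0.3, 0.6]
opening: 0.0879
gripper_force: 0.0
clock: 1.5
tool_pos: [0.6214, 0.1969, 0.3124]
orientation: [179.9, 0.0, -55.0]
force: [0.7, -0.3, 0.1]
opening: 0.0877
gripper_force: 0.0
[257. 202.] [334. 134.]
```

View pics/w1.png

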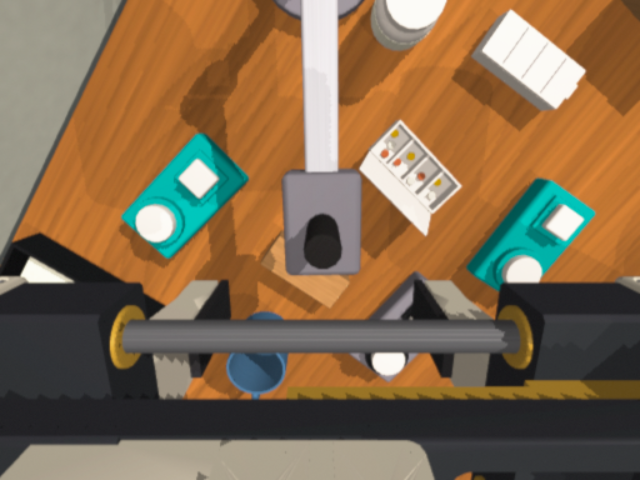

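The wrist picture shows the grip cap at (323,252), matching the estimate, and the open box's compartments around (413,166). I'll refine the box middle from here and lower onto the grip.

```bash
python3 -m crank '[[[0,0,-0.03],[0,0,0],1],[[0,0,-0.03],[0,0,0],1],[[0,0,-0.024],[0,0,0],1],[[0,0,0],[0,0,0],1],[[0,0,0],[0,0,0],-1],[[0,0,0],[0,0,0],-1],[[0,0,0],[0,0,0],-1],[[0,0,0],[0,0,0],-1],[[0,0,0],[0,0,0],-1],[[0,0,0],[0,0,0],-1]]'
python3 - <<'E'
from h import *
s=load('wrist')
def ray(u,v,z):
    r=s['R'].T@np.linalg.solve(s['K'],[u,v,1]); o=-s['R'].T@s['t']; return (o+r*(z-o[2])/r[2])[:2]
a,b=ray(400/1.25,122/1.25,.028),ray(461/1.25,185/1.25,.028)
e=(b-a)/np.linalg.norm(b-a); nrm=np.array([-e[1],e[0]]); 
print('len',np.linalg.norm(b-a),a,b,e,(a+b)/2+.026*nrm,(a+b)/2-.026*nrm)
print('grip',ray(258,201.5,.278))
a1=ray(305/1.25,40/1.25,.19),ray(338/1.25,40/1.25,.19),ray(305/1.25,165/1.25,.19),ray(338/1.25,165/1.25,.19)
m0,m1=(a1[0]+a1[1])/2,(a1[2]+a1[3])/2; d=(m0-m1)/np.linalg.norm(m0-m1); print('pivot dir',d,'pivot',ray(258,201.5,.278)+.28*d)
E
```

```text
clock: 2.55
tool_pos: [0.6212, 0.198, 0.2296]
orientation: [-180.0, -0.0, -54.9]
force: [0.4, -0.6, -0.3]
opening: 0.045
gripper_force: 0.0
len 0.11657854544439672 [0.59068784 0.06607029] [0.47521479 0.08208686] [-0.99051722  0.13738862] [0.52937921 0.04832513] [0.53652342 0.09983202]
grip [0.62075014 0.19556329]
pivot dir [ 0.57282034 -0.81968095] pivot [ 0.78113983 -0.03394737]
```

```bash
python3 -m crank '[[[0,0,0],[0,0,0],-1],[[0,0,0],[0,0,0],-1],[[0,0,0],[0,0,0],-1],[[0,0,0],[0,0,0],-1],[[0,0,0],[0,0,0],-1],[[0,0,0],[0,0,0],-1]]'
python3 - <<'E'
import numpy as np
from h import ctrl
print(ctrl.get_obs()['tool_pos'])
a=np.radians(np.linspace(54.4,28.1,12)); print(np.round(np.diff(.28*np.c_[-np.cos(a),np.sin(a)],axis=0),4), 26.3/11)
E
```

```text
clock: 3.15
tool_pos: [0.6209, 0.1979, 0.2292]
orientation: [180.0, -0.0, -54.9]
force: [-1.2, -1.0, 1.0]
opening: 0.0249
gripper_force: 30.0
[0.62088652 0.19786324 0.22918169]
[[-0.0094 -0.007 ]
 [-0.0091 -0.0074]
 [-0.0087 -0.0078]
 [-0.0084 -0.0081]
 [-0.0081 -0.0085]
 [-0.0077 -0.0088]
 [-0.0073 -0.0091]
 [-0.0069 -0.0094]
 [-0.0065 -0.0097]
 [-0.0061 -0.0099]
 [-0.0057 -0.0102]] 2.390909090909091
```

```bash
python3 -m crank '[[[-0.0094,-0.007,0],[0,0,2.4],-1],[[-0.0091,-0.0074,0],[0,0,2.4],-1],[[-0.0087,-0.0078,0],[0,0,2.4],-1],[[-0.0084,-0.0081,0],[0,0,2.4],-1],[[-0.0081,-0.0085,0],[0,0,2.4],-1],[[-0.0077,-0.0088,0],[0,0,2.4],-1],[[-0.0073,-0.0091,0],[0,0,2.4],-1],[[-0.0069,-0.0094,0],[0,0,2.4],-1],[[-0.0065,-0.0097,0],[0,0,2.4],-1],[[-0.0061,-0.0099,0],[0,0,2.4],-1],[[-0.0057,-0.0102,0],[0,0,2.4],-1],[[0,0,0],[0,0,0],-1]]';python3 -m crank '[[[0,0,0],[0,0,0],-1],[[0,0,0],[0,0,0],-1],[[0,0,0],[0,0,0],-1]]'
```

```text
clock: 4.35
tool_pos: [0.5363, 0.1014, 0.2292]
orientation: [180.0, 0.0, -28.5]
force: [-3.3, -0.9, 0.5]
opening: 0.0249
gripper_force: 30.0
clock: 4.65
tool_pos: [0.5367, 0.1023, 0.2291]
orientation: [179.9, 0.1, -28.6]
force: [-6.3, -0.2, 2.5]
opening: 0.0252
gripper_force: 30.0
```

```bash
python3 -m crank '[[[0,0,0],[0,0,0],1],[[0,0,0],[0,0,0],1],[[0,0,0],[0,0,0],1],[[0,0,0],[0,0,0],1],[[0,0,0],[0,0,0],1],[[0,0,0],[0,0,0],1],[[0,0,0.03],[0,0,0],1],[[0,0,0.03],[0,0,0],1],[[0,0,0.03],[0,0,0],1],[[0,0,0],[0,0,0],1],[[0,0,0],[0,0,0],1]]'
python3 - <<'E'
from h import *
from scipy.optimize import least_squares
out=[]
for n in('wrist','side'):
    p,d=snap(n); out.append(p)
side=out[1][110:240,190:330]
cv2.imwrite('pics/both2.png',np.hstack([cv2.resize(out[0],(400,300)),cv2.resize(side,(400,300),interpolation=cv2.INTER_CUBIC)]))
P=cloud('side').reshape(-1,3); C=load('side')['p'].reshape(-1,3).astype(int)
D=(C.max(1)<80)&(np.hypot(P[:,0]-.536,P[:,1]-.1)<.03)
cam=(load('side')['R'].T@(-load('side')['t']))[:2]
for lo,hi,r in((.22,.27,.013),(.15,.166,.022)):
    Q=P[D&(P[:,2]>lo)&(P[:,2]<hi)][:,:2]
    if len(Q)<6: print(len(Q)); continue
    x0=np.median(Q,0); dd=x0-cam; dd/=np.linalg.norm(dd)
    print(len(Q),least_squares(lambda c:np.hypot(*(Q-c).T)-r,x0+r*dd,loss='soft_l1',f_scale=.002).x)
Pw=cloud('wrist').reshape(-1,3); Q=Pw[(Pw[:,2]>.272)&(Pw[:,2]<.285)&(np.hypot(Pw[:,0]-.536,Pw[:,1]-.1)<.03)]
print('cap wrist',len(Q),Q.mean(0),cv2.minEnclosingCircle(Q[:,:2].astype(np.float32)))
print('proj cap pred',proj('wrist',[.536,.1,.278])*400/512)
E
```

```text
clock: 5.75
tool_pos: [0.5374, 0.1024, 0.3197]
orientation: [-179.9, -0.0, -28.5]
force: [-0.7, 0.5, -0.7]
opening: 0.0877
gripper_force: 0.0
124 [0.5385896  0.10059914]
39 [0.53879243 0.10061685]
cap wrist 681 [0.539656   0.10058232 0.27798073] ((0.5388733744621277, 0.10131265223026276), 0.013169046491384506)
proj cap pred [202.8871447  155.93740736]
```

View pics/both2.png

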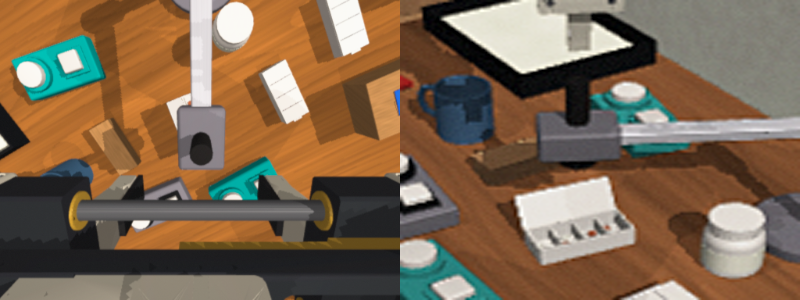

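The side view shows the lens centred over the box's compartments, within about 3 mm, and nothing else has moved. Next is the button.

```bash
python3 -m crank '[[[-0.022,0.039,0],[0,0,0],1],[[-0.022,0.039,0],[0,0,0],-1],[[-0.022,0.039,0],[0,0,0],-1],[[-0.022,0.039,0],[0,0,0],-1],[[-0.022,0.039,-0.02],[0,0,0],-1],[[-0.021,0.037,-0.02],[0,0,0],-1],[[0,0,-0.04],[0,0,0],-1],[[0,0,-0.04],[0,0,0],-1],[[0,0,-0.03],[0,0,0],-1],[[0,0,0],[0,0,0],-1],[[0,0,0],[0,0,0],-1],[[0,0,0],[0,0,0],-1]]'
python3 - <<'E'
from h import *
p,d=snap('wrist'); cv2.imwrite('pics/w3.png',cv2.resize(p,(640,480)))
P=cloud('wrist').reshape(-1,3); C=load('wrist')['p'].reshape(-1,3).astype(int)
for c,lo,hi in(((.406,.335),.056,.063),((.4,.254),.05,.0575)):
    Q=P[(P[:,2]>lo)&(P[:,2]<hi)&(C.min(1)>120)&(np.hypot(P[:,0]-c[0],P[:,1]-c[1])<.04)]
    if len(Q)>5: print(len(Q),Q.mean(0),cv2.minEnclosingCircle(Q[:,:2].astype(np.float32)))
    print(proj('wrist',[*c,.059])*1.25)
E
```

```text
clock: 7.05
tool_pos: [0.4071, 0.3349, 0.171]
orientation: [-179.9, -0.0, -28.5]
force: [0.1, -0.2, -0.4]
opening: 0.0051
gripper_force: 0.0
1421 [0.4077191  0.33479501 0.05924611] ((0.4069545269012451, 0.33521759510040283), 0.02389945462346077)
[321.46445727 225.57965531]
1125 [0.4010734  0.25401857 0.05506013] ((0.4001767337322235, 0.25405681133270264), 0.023843053728342056)
[409.18290906 187.19485184]
```

View pics/w3.png

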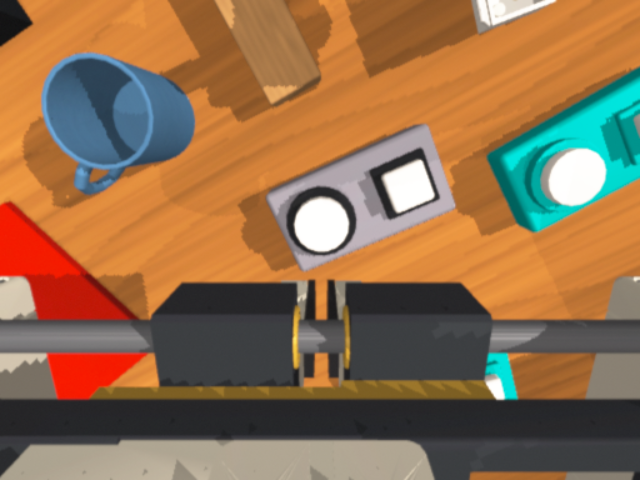

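The wrist view shows the white round button of the grey console at (321,222), directly under the tool. The square key at (409,186) is well clear.

```bash
python3 -m crank '[[[0,0,-0.04],[0,0,0],-1],[[0,0,-0.04],[0,0,0],-1],[[0,0,-0.02],[0,0,0],-1],[[0,0,-0.006],[0,0,0],-1],[[0,0,-0.004],[0,0,0],-1],[[0,0,-0.003],[0,0,0],-1],[[0,0,-0.003],[0,0,0],-1],[[0,0,0],[0,0,0],-1],[[0,0,0],[0,0,0],-1]]'
```

```text
clock: 8.0
tool_pos: [0.4064, 0.3345, 0.0538]
orientation: [-179.9, -0.0, -28.5]
force: [-0.3, 0.7, 0.3]
opening: 0.0006
gripper_force: 0.0
```

```bash
python3 -m crank '[[[0,0,-0.002],[0,0,0],-1],[[0,0,0],[0,0,0],-1],[[0,0,0],[0,0,0],-1]]'; python3 -m crank '[[[0,0,-0.002],[0,0,0],-1],[[0,0,0],[0,0,0],-1],[[0,0,0],[0,0,0],-1]]'
```

```text
clock: 8.3
tool_pos: [0.4062, 0.3341, 0.0513]
orientation: [180.0, -0.0, -28.5]
force: [0.1, -0.7, 0.3]
opening: 0.0003
gripper_force: 0.0
clock: 8.6
tool_pos: [0.4062, 0.3341, 0.0492]
orientation: [180.0, -0.0, -28.5]
force: [-0.7, -0.8, 0.3]
opening: 0.0001
gripper_force: 0.0
```

No contact force yet, so I'll take a look from the side.

Run:
```python
from h import *
a,_=snap('side'); b,_=snap('scene')
u,v=proj('side',[.407,.335,.059]).astype(int); x,y=proj('scene',[.407,.335,.059]).astype(int)
print(u,v,x,y)
cv2.imwrite('pics/press.png',np.hstack([cv2.resize(i[max(r-40,0):r+35,max(c-38,0):c+37],(400,400),interpolation=cv2.INTER_CUBIC) for i,c,r in((a,u,v),(b,x,y))]))
o=ctrl.get_obs(); print(o['force'],o['tau'],o['tool_pos'])
```

```text
185 179 340 287
[ 0.85073534  0.25297951 -0.67789333] [-1.98741036e-03 -4.36639917e+01  2.25788927e+01  5.37912011e+00
  3.68419255e-02 -9.18081764e-05] [0.40621907 0.33417378 0.04924061]
```

View pics/press.png

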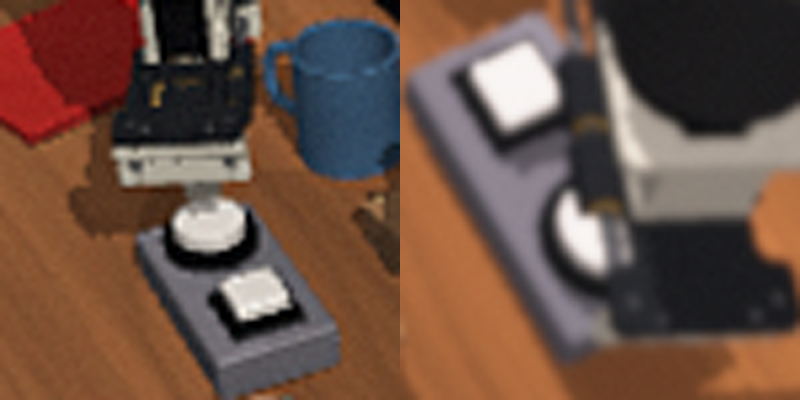

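```bash
python3 -m crank '[[[0,0,-0.003],[0,0,0],-1],[[0,0,0],[0,0,0],-1],[[0,0,0],[0,0,0],-1]]'; python3 -m crank '[[[0,0,-0.002],[0,0,0],-1],[[0,0,0],[0,0,0],-1],[[0,0,0],[0,0,0],-1]]'
```

```text
clock: 9.0
tool_pos: [0.4062, 0.3341, 0.0461]
orientation: [180.0, 0.0, -28.5]
force: [1.2, 1.2, -0.9]
opening: 0.0003
gripper_force: 0.0
clock: 9.3
tool_pos: [0.4062, 0.3341, 0.0442]
orientation: [180.0, -0.0, -28.5]
force: [-0.1, 0.6, -0.2]
opening: 0.0003
gripper_force: 0.0
```

Run:
```python
from h import *
# finger tip height as the side camera's depth sees it
P=0
snap('side'); w=cloud('side'); S=load('side')
for c in (184,185,186):
    for r in range(168,186): print(c,r,np.round(w[r,c],3),S['p'][r,c]) if c==185 else None
```

```text
185 168 [0.374 0.244 0.172] [160 175 182]
185 169 [0.373 0.242 0.17 ] [133 145 152]
185 170 [0.375 0.249 0.161] [152 169 175]
185 171 [0.377 0.253 0.154] [151 166 171]
185 172 [0.374 0.248 0.154] [153 166 173]
185 173 [0.375 0.25  0.149] [147 163 168]
185 174 [0.373 0.248 0.147] [104 116 118]
185 175 [0.401 0.322 0.088] [79 87 92]
185 176 [0.397 0.314 0.09 ] [82 89 94]
185 177 [0.399 0.319 0.082] [104 109 112]
185 178 [0.409 0.346 0.058] [129 136 140]
185 179 [0.406 0.34  0.058] [152 159 165]
185 180 [0.402 0.332 0.06 ] [209 217 224]
185 181 [0.399 0.325 0.061] [200 209 216]
185 182 [0.396 0.319 0.062] [209 216 222]
185 183 [0.395 0.318 0.058] [208 217 220]
185 184 [0.394 0.315 0.056] [181 188 196]
185 185 [0.395 0.318 0.05 ] [170 177 183]
```

The side depth shows the button still up and the fingertips apparently above it, so I'll keep descending in small steps and watch the force.

```bash
python3 -m crank '[[[0,0,-0.003],[0,0,0],-1],[[0,0,0],[0,0,0],-1],[[0,0,0],[0,0,0],-1]]'
python3 - <<'E'
from h import *
b,_=snap('scene'); w,_=snap('wrist'); a,_=snap('side')
x,y=340,287;u,v=185,175
cv2.imwrite('pics/press2.png',np.hstack([cv2.resize(a[v-25:v+20,u-23:u+22],(400,400),interpolation=cv2.INTER_CUBIC),cv2.resize(w[140:384,134:378],(400,400))]))
P=cloud('side'); print(ctrl.get_obs()['tool_pos'])
q=P[165:190,175:197].reshape(-1,3); C=a[165:190,175:197].reshape(-1,3)
m=(C.min(1)>190)&(q[:,2]<.07); print('button top z',np.percentile(q[m,2],[10,50,90]),m.sum())
E
```

```text
clock: 9.65
tool_pos: [0.4062, 0.3341, 0.0411]
orientation: [180.0, 0.0, -28.5]
force: [0.7, 0.3, -0.5]
opening: 0.0006
gripper_force: 0.0
[0.40625056 0.3341957  0.04128209]
button top z [0.05794377 0.0599216  0.06222377] 42
```

View pics/press2.png

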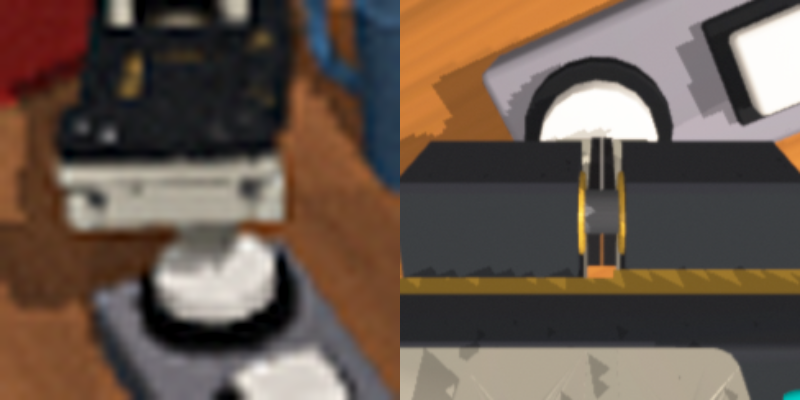

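```bash
for i in 1 ; do python3 -m crank '[[[0,0,-0.003],[0,0,0],-1],[[0,0,0],[0,0,0],-1],[[0,0,0],[0,0,0],-1]]'|grep -E 'pos|force:'; done; python3 -m crank '[[[0,0,-0.003],[0,0,0],-1],[[0,0,0],[0,0,0],-1],[[0,0,0],[0,0,0],-1]]'|grep -E 'pos|force:'
```

```text
tool_pos: [0.4062, 0.334, 0.0381]
force: [0.0, -0.0, -0.1]
gripper_force: 0.0
tool_pos: [0.4062, 0.3341, 0.0351]
force: [0.1, 0.4, 0.3]
gripper_force: 0.0
```

Run:
```python
from h import *
w,_=snap('wrist'); P=cloud('wrist'); S=load('wrist'); a,_=snap('side'); A=cloud('side')
o=ctrl.get_obs(); print(o['tool_pos'],o['joint_pos'],'cam',-S['R'].T@S['t'])
m=(w.min(2)>200); q=P[m]; q=q[np.hypot(q[:,0]-.407,q[:,1]-.335)<.06]; print('btn wrist',len(q),np.round(np.median(q,0),4),np.round(q.min(0),3),np.round(q.max(0),3))
tip=proj('wrist',o['tool_pos']); print('tip px',tip)
# finger column depth: rows along centre
for r in range(214,300,6): print(r,[np.round(P[r,c],3).tolist() for c in(249,263)])
q=A[165:195,172:200].reshape(-1,3);C=a[165:195,172:200].reshape(-1,3); m=(C.min(1)>190)&(q[:,2]<.075);print('btn side z',np.percentile(q[m,2],[10,50,90]))
for r in range(166,186): print(r,np.round(A[r,184],3),a[r,184])
```

```text
[0.4062445  0.33416228 0.03526544] [ 6.08250797e+01  1.59138072e+01 -2.96001449e+01  1.97083928e-03
 -4.44881343e+01  6.58085904e-01] cam [0.47267242 0.29752604 0.22714325]
btn wrist 1547 [0.419  0.3268 0.0593] [0.4   0.306 0.051] [0.446 0.352 0.141]
tip px [256.16737941 217.57258854]
214 [[0.419, 0.332, 0.06], [0.415, 0.325, 0.06]]
220 [[0.415, 0.334, 0.059], [0.411, 0.327, 0.06]]
226 [[0.418, 0.332, 0.077], [0.413, 0.326, 0.074]]
232 [[0.418, 0.332, 0.085], [0.413, 0.326, 0.082]]
238 [[0.415, 0.334, 0.086], [0.413, 0.326, 0.089]]
244 [[0.416, 0.333, 0.095], [0.413, 0.326, 0.096]]
250 [[0.417, 0.332, 0.103], [0.413, 0.326, 0.102]]
256 [[0.435, 0.321, 0.148], [nan, nan, nan]]
262 [[0.435, 0.321, 0.151], [0.433, 0.317, 0.151]]
268 [[0.434, 0.321, 0.152], [0.432, 0.318, 0.153]]
274 [[0.432, 0.322, 0.152], [0.43, 0.319, 0.152]]
280 [[0.43, 0.323, 0.152], [0.429, 0.319, 0.153]]
286 [[0.406, 0.338, 0.115], [0.403, 0.332, 0.115]]
292 [[0.404, 0.339, 0.116], [0.401, 0.333, 0.115]]
298 [[0.402, 0.34, 0.116], [0.398, 0.335, 0.115]]
btn side z [0.05410523 0.05716079 0.06107134]
166 [0.371 0.242 0.182] [30 28 24]
167 [0.372 0.245 0.176] [30 27 24]
168 [0.37  0.242 0.175] [15 11 11]
169 [0.369 0.239 0.173] [81 87 90]
170 [0.37  0.243 0.166] [165 181 189]
171 [0.37  0.244 0.162] [154 169 176]
172 [0.371 0.248 0.155] [155 168 175]
173 [0.374 0.257 0.145] [152 167 171]
174 [0.371 0.252 0.145] [152 167 173]
175 [0.371 0.251 0.141] [149 165 169]
176 [0.37  0.252 0.137] [117 128 132]
177 [0.396 0.321 0.082] [75 84 89]
178 [0.395 0.319 0.08 ] [76 86 91]
179 [0.394 0.319 0.075] [ 94 101 105]
180 [0.399 0.332 0.062] [128 133 139]
181 [0.395 0.324 0.064] [156 163 169]
182 [0.394 0.323 0.06 ] [217 225 231]
183 [0.391 0.317 0.061] [205 214 220]
184 [0.392 0.319 0.054] [181 187 195]
185 [0.39  0.315 0.054] [163 169 175]
```

The wrist depth shows the shut fingertips ending near z≈0.07, about 1 cm above the button, although the TCP reads 0.035. I'll carry on down until there is contact.

```bash
python3 -m crank '[[[0,0,-0.003],[0,0,0],-1],[[0,0,-0.002],[0,0,0],-1],[[0,0,0],[0,0,0],-1],[[0,0,0],[0,0,0],-1]]'|grep -E 'pos|^force:'; python3 -m crank '[[[0,0,-0.002],[0,0,0],-1],[[0,0,0],[0,0,0],-1],[[0,0,0],[0,0,0],-1]]'|grep -E 'pos|^force:'; python3 -m crank '[[[0,0,-0.002],[0,0,0],-1],[[0,0,0],[0,0,0],-1],[[0,0,0],[0,0,0],-1]]'|grep -E 'pos|^force:'
```

```text
tool_pos: [0.4062, 0.3341, 0.0301]
force: [0.3, 0.7, 0.7]
tool_pos: [0.4062, 0.3342, 0.0282]
force: [-0.0, 0.4, -0.4]
tool_pos: [0.4062, 0.3341, 0.0262]
force: [0.6, -1.9, -0.3]
```

Run:
```python
from h import *
w,_=snap('wrist'); P=cloud('wrist'); a,_=snap('side'); A=cloud('side')
for r in range(206,256,4): print(r,[(np.round(P[r,c],3).tolist(),w[r,c].tolist()) for c in(249,256,263)])
for r in range(172,190): print(r,np.round(A[r,184],3),a[r,184],np.round(A[r,186],3),a[r,186])
W=w[150:300,180:330]; 
cv2.imwrite('pics/press3.png',np.hstack([cv2.resize(a[155:200,160:205],(400,400),interpolation=cv2.INTER_CUBIC),cv2.resize(W,(400,400))]))
```

```text
206 [([0.426, 0.328, 0.06], [253, 254, 255]), ([0.424, 0.324, 0.06], [252, 254, 255]), ([0.422, 0.321, 0.06], [253, 254, 255])]
210 [([0.424, 0.329, 0.06], [252, 254, 255]), ([0.422, 0.326, 0.059], [252, 254, 255]), ([0.42, 0.322, 0.06], [252, 254, 255])]
214 [([0.422, 0.33, 0.06], [252, 254, 255]), ([0.42, 0.327, 0.059], [252, 254, 254]), ([0.418, 0.323, 0.059], [252, 254, 255])]
218 [([0.42, 0.332, 0.06], [252, 254, 254]), ([0.418, 0.328, 0.06], [252, 254, 254]), ([0.415, 0.325, 0.058], [252, 254, 255])]
222 [([0.417, 0.333, 0.059], [252, 254, 254]), ([0.415, 0.329, 0.06], [250, 253, 254]), ([0.413, 0.326, 0.059], [251, 253, 254])]
226 [([0.418, 0.332, 0.067], [145, 164, 172]), ([0.413, 0.33, 0.06], [107, 113, 120]), ([0.413, 0.326, 0.065], [96, 103, 109])]
230 [([0.418, 0.332, 0.074], [150, 169, 179]), ([0.41, 0.332, 0.059], [108, 115, 122]), ([0.413, 0.326, 0.07], [54, 60, 63])]
234 [([0.417, 0.332, 0.077], [140, 158, 168]), ([0.408, 0.333, 0.059], [108, 116, 122]), ([0.413, 0.326, 0.076], [45, 50, 53])]
238 [([0.415, 0.334, 0.077], [106, 119, 127]), ([0.406, 0.334, 0.059], [109,
[... 1093 characters left out ...]
.32  0.072] [75 84 87]
180 [0.395 0.322 0.069] [80 89 94] [0.401 0.317 0.07 ] [76 87 92]
181 [0.395 0.323 0.064] [ 94 101 105] [0.4   0.316 0.066] [86 93 98]
182 [0.394 0.323 0.06 ] [163 170 175] [0.401 0.322 0.058] [167 173 179]
183 [0.392 0.317 0.06 ] [215 225 231] [0.4   0.32  0.055] [221 230 236]
184 [0.391 0.317 0.056] [181 189 194] [0.395 0.308 0.06 ] [188 196 203]
185 [0.391 0.317 0.052] [164 169 178] [0.397 0.313 0.052] [175 180 188]
186 [0.389 0.315 0.049] [38 39 40] [0.395 0.311 0.049] [70 74 74]
187 [0.389 0.316 0.045] [5 5 3] [0.393 0.307 0.048] [1 1 0]
188 [0.387 0.312 0.043] [4 0 2] [0.391 0.303 0.048] [10  6  7]
189 [0.386 0.31  0.04 ] [38 34 34] [0.393 0.309 0.039] [35 33 34]
```

View pics/press3.png

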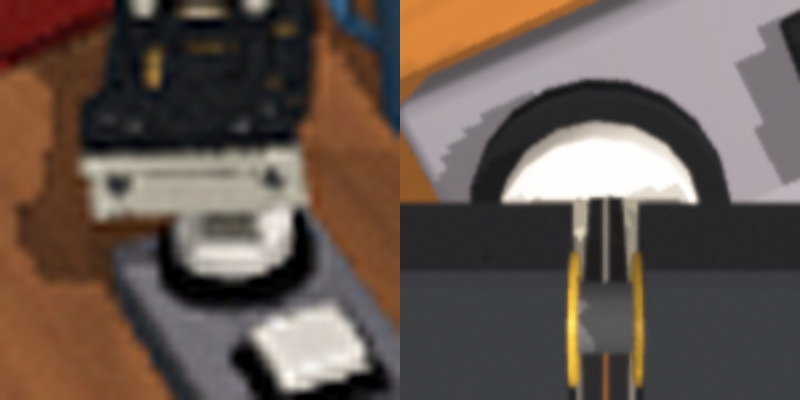

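```bash
python3 -m crank '[[[0,0,-0.002],[0,0,0],-1],[[0,0,0],[0,0,0],-1],[[0,0,0],[0,0,0],-1]]'|grep -E 'pos|^force:'; python3 -m crank '[[[0,0,-0.002],[0,0,0],-1],[[0,0,0],[0,0,0],-1],[[0,0,0],[0,0,0],-1]]'|grep -E 'pos|^force:'; python3 -m crank '[[[0,0,-0.002],[0,0,0],-1],[[0,0,0],[0,0,0],-1],[[0,0,0],[0,0,0],-1]]'|grep -E 'pos|^force:'
```

```text
tool_pos: [0.4063, 0.3342, 0.0244]
force: [-0.8, -0.6, 2.3]
tool_pos: [0.4063, 0.3342, 0.0223]
force: [-0.6, -0.7, 4.0]
tool_pos: [0.4063, 0.3342, 0.0203]
force: [-0.7, -0.9, 5.1]
```

Contact at z≈0.025. The bottom of the travel should be near 0.017.

```bash
python3 -m crank '[[[0,0,-0.002],[0,0,0],-1],[[0,0,0],[0,0,0],-1],[[0,0,0],[0,0,0],-1]]'|grep -E 'pos|^force:'; python3 -m crank '[[[0,0,-0.002],[0,0,0],-1],[[0,0,0],[0,0,0],-1],[[0,0,0],[0,0,0],-1]]'|grep -E 'pos|^force:'
```

```text
tool_pos: [0.4063, 0.3342, 0.0184]
force: [0.6, -0.6, 5.6]
tool_pos: [0.4064, 0.3343, 0.0177]
force: [-5.8, -2.7, 19.6]
```

It's on its stop (19.6 N, so fully down). Now raise straight up.

```bash
python3 -m crank '[[[0,0,0.01],[0,0,0],-1],[[0,0,0.02],[0,0,0],-1],[[0,0,0.04],[0,0,0],-1],[[0,0,0.04],[0,0,0],-1],[[0,0,0.04],[0,0,0],-1],[[-0.02,0.04,0.02],[0,0,0],-1],[[-0.02,0.04,0],[0,0,0],-1],[[-0.02,0.04,0],[0,0,0],-1],[[0,0,0],[0,0,0],-1],[[0,0,0],[0,0,0],-1],[[0,0,0],[0,0,0],-1],[[0,0,0],[0,0,0],-1]]'
python3 - <<'E'
from h import *
o=load('side')['p']
b,_=snap('side'); a,_=snap('scene'); cv2.imwrite('pics/final.png',np.hstack([cv2.resize(a,(400,300)),cv2.resize(b[110:240,160:320],(400,300),interpolation=cv2.INTER_CUBIC)]))
P=cloud('side').reshape(-1,3); C=b.reshape(-1,3)
for c in((.406,.333),(.399,.25)):
    m=(np.hypot(P[:,0]-c[0],P[:,1]-c[1])<.015)&(C.min(1)>130); print('top z',np.median(P[m,2]))
from scipy.optimize import least_squares
D=(C.max(1)<80)&(np.hypot(P[:,0]-.538,P[:,1]-.1)<.03)&(P[:,2]>.22)&(P[:,2]<.27); Q=P[D][:,:2]
print(least_squares(lambda c:np.hypot(*(Q-c).T)-.013,np.median(Q,0)+[.003,.012],loss='soft_l1',f_scale=.002).x)
n=(np.hypot(P[:,0]-.54,P[:,1]-.11)<.1)&(C.max(1).astype(int)-C.min(1)<50)&(P[:,2]>.008)&(P[:,2]<.08)
q=np.radians(-8.8); ex=np.array([np.cos(q),np.sin(q)]); l=(P[n][:,:2]-[.538,.11])@np.c_[ex,[-ex[1],ex[0]]]
print('box',np.percentile(l[:,0],[1,99]),np.percentile(l[:,1],[1,99]))
E
```

```text
clock: 14.3
tool_pos: [0.3466, 0.4532, 0.1862]
orientation: [180.0, -0.0, -28.6]
force: [0.5, 0.1, -0.4]
opening: 0.0004
gripper_force: 0.0
top z 0.059573260919345415
top z 0.05598561782296774
[0.53860503 0.10080943]
box [-0.05814694  0.06033453] [-0.04101296  0.04013589]
```

View pics/final.png

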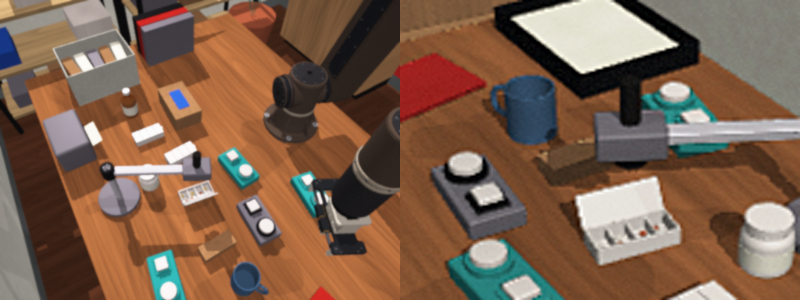

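The final picture shows the camera over the open box, the button back up (59.6 mm) and nothing else displaced.

```bash
python3 -c "
from plant import close_job
print(close_job())"
```

```text
the job is handed in; nothing more can be done
None
```

The document camera is over the open pill box, with its lens about 3 mm from the middle of the compartments by my measurements. After that I pressed the round button fully down once and it came back up. I never touched the square key, the pill boxes and other loose things show no sign of having moved, and I handed the job in at about 14 s.

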